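# Put the scale's check weights back in their seats

## Robot

A 6-joint arm with a two-finger parallel gripper is mounted at the origin on a cart in front of the work surface, level with it; the furniture and walls round the work are solid. World frame = base frame: x ahead of the robot, y to its left, z up, the work surface at z = 0. Lengths are in mm, angles in degrees, forces in N, time in s.
With the tool pointing down it reaches from about 350 to 850 mm from the base axis. Payload 8.1 kg.
Tool frame: the origin (TCP) lies at the very end of the fingers, on their centre line; the grasp point (between the pads) lies r.tcp_to_grasp behind it (r.tcp_to_grasp is the distance from the TCP to the grasp point, in mm); z points along the fingers, y is the line along which they close (so a half turn about z gives the same grasp; the last joint's range is limited). The gripper opens to 85 mm and grips with 20 to 120 N. Pads are 22 mm wide; open, the fingers measure 114 mm over their backs; the gripper's body (76 mm by 85 mm) begins 54 mm behind the grasp point. The pads swing forward as they close: fully open they stand 13 mm farther back than shut.
Start: joints at [58.476, 7.471, 85.268, -0, 87.261, -4.893], TCP at [268.927, 536.362, 231.292] pointing down, gripper open.
Joint ranges: [-169.43, 169.43], [-51.17, 129.36], [1.28, 143.12], [-76.62, 256.62], [0, 156.53], [-152.29, 152.29]. Speed limits (degrees/s): [136.94, 136.94, 159.86, 180, 180, 180].

## Interface

Orientations are given as [roll, pitch, yaw] about the fixed x, y, z axes, in that order (R = Rz(yaw) Ry(pitch) Rx(roll)).
In Python, from bench import sense, viewer, order, r gives the robot as it stands.
- The arm moves only by the tool carry_out, never from a script. Its argument "increments" is one flat list of numbers, 7 for each row, row after row: the shift along the tool's x, y, z as a fraction of full scale, then the turn, a rotation vector about the tool's x, y, z as a fraction of full scale, then the opening, from -1 (shut) to 1 (fully open). A call has exactly 10 rows; each row is the pose to reach, as a shift and turn from the pose commanded when the call began, along the tool's axes at that moment, turning the shorter way round; what a row does not reach only later rows make up. Full scale, the value 1, is 400 mm for a shift and 2 pi rad for a turn. A row lasts 1/8 s, in which the tool goes at most 62.5 mm and 10.7 degrees, less where a joint would pass 70% of its speed; a pose out of reach is approached as far as the arm can. A call with a number of a shift or a turn outside -1 to 1 is refused whole. A call with a gripper value outside its range is refused whole. The fingers move at their own pace and stop on an object; "force" is the grip in N (left out, the last holds). Time passes only in rows, so rows that repeat a pose let the fingers close, or fill a call up. It gives the time, the measured TCP pose, the force, the opening and the grip force at its end, in the units of the state.
- sense(): the state, without advancing time (a new reading comes with each control period).
- viewer.snapshot(name): name is "scene" or "top" or "wrist"; returns the picture (400x640x3 uint8, red, green, blue); there is no depth.
- viewer.get_calibration(name): a dict with "fx", "fy", "cx", "cy" (pixels), "R" (3x3) and "t" (3): a world point X has camera coordinates R X + t. Camera axes: x right, y down, z forward; pixel columns grow to the right and rows downward; lengths in mm; the calibration is good to about 2 mm. A picture is of the moment at which its call begins: read the wrist's pose just before it. get_calibration takes no time and is no camera call; for the wrist camera it gives the pose at the moment of the call.
- order.hand_in(): hands the job in; it is judged then, once.
The state is a dict: "time": time; "joint_pos": joint angles; "qd": joint speeds; "joint_efforts": joint torques, N m; "tool_pos": TCP position; "tcp_rot": TCP orientation; "ft_force": force on the tool from outside, world axes, zero at the start; "wrist_torque": the same for the moment, N m; "finger_gap": finger opening in mm; "grip_force": force on a finger pad.
Only numpy, scipy, OpenCV 4.12 (cv2) and the standard library are available. Lean on these libraries where they do the work, as an engineer would, in place of code of your own. Each camera call takes 0.05 s, during which the arm holds its last target. There are 200 camera calls.

## Task

The bench scale's five steel check weights have been left in two stacks, one of three and one of two, among the things on the packing bench. Take the stacks apart and lay each weight flat in its own round black dish: the widest weight in the widest dish, the next widest in the next, and so on down to the smallest in the smallest. Set every weight down without dropping or toppling it.

Things in the scene. Friction and masses are not known exactly. Their poses are not given: they have to be found in the camera images.
- w66: The widest scale check weight: a plain solid steel disc, diameter 66 mm, 24 mm high, about 0.64 kg (within 15 percent), lying flat. It starts standing on the bench as the bottom of one of the two stacks. Origin at the centre of its underside, z up along its axis. Round: any gripping direction serves.
- w56: The second widest scale check weight: a plain solid steel disc, diameter 56 mm, 24 mm high, about 0.46 kg (within 15 percent), lying flat. It starts standing on the bench as the bottom of one of the two stacks. Origin at the centre of its underside, z up along its axis. Round: any gripping direction serves.
- w46: The middle-sized scale check weight: a plain solid steel disc, diameter 46 mm, 24 mm high, about 0.31 kg (within 15 percent), lying flat. It starts on top of one of the two bottom weights (the 36 mm weight is on the other one), with the 26 mm weight on top of it. Origin at the centre of its underside, z up along its axis. Round: any gripping direction serves.
- w36: The second smallest scale check weight: a plain solid steel disc, diameter 36 mm, 24 mm high, about 0.19 kg (within 15 percent), lying flat. It starts on top of one of the two bottom weights (the 46 mm weight is on the other one). Origin at the centre of its underside, z up along its axis. Round: any gripping direction serves.
- w26: The smallest scale check weight: a plain solid steel disc, diameter 26 mm, 24 mm high, about 0.10 kg (within 15 percent), lying flat. It starts as the top of the three-high stack, on the 46 mm weight. Origin at the centre of its underside, z up along its axis. Round: any gripping direction serves.
- seat66: The widest seat, for the 66 mm weight: a low round black plastic dish with a grey floor, fixed to the bench, outer diameter 92 mm, inner diameter 82 mm, floor 4 mm and rim 10 mm above the bench. Empty at the start. Origin at the centre of its underside, on the bench top, z up.
- seat56: The second widest seat, for the 56 mm weight: a low round black plastic dish with a grey floor, fixed to the bench, outer diameter 82 mm, inner diameter 72 mm, floor 4 mm and rim 10 mm above the bench. Empty at the start. Origin at the centre of its underside, on the bench top, z up.
- seat46: The middle-sized seat, for the 46 mm weight: a low round black plastic dish with a grey floor, fixed to the bench, outer diameter 72 mm, inner diameter 62 mm, floor 4 mm and rim 10 mm above the bench. Empty at the start. Origin at the centre of its underside, on the bench top, z up.
- seat36: The second smallest seat, for the 36 mm weight: a low round black plastic dish with a grey floor, fixed to the bench, outer diameter 62 mm, inner diameter 52 mm, floor 4 mm and rim 10 mm above the bench. Empty at the start. Origin at the centre of its underside, on the bench top, z up.
- seat26: The smallest seat, for the 26 mm weight: a low round black plastic dish with a grey floor, fixed to the bench, outer diameter 52 mm, inner diameter 42 mm, floor 4 mm and rim 10 mm above the bench. Empty at the start. Origin at the centre of its underside, on the bench top, z up.
Not all that is in view belongs to the job. Leave any orange or pink look-alike of the w36 alone.

How it is judged (in metres and radians):
At the end, for the whole second after the job is handed in: Each of the five weights lies in the dish of its own size, flat and not turned over (tilt under 0.1 rad), its centre within 12 mm of the dish's centre, its underside on the dish's floor (1 to 7 mm above the bench), at rest and released (horizontal distance between w66 and seat66 below 0.012 m and z of w66 in the frame of seat66 between 0.001 and 0.007 m and angle between each of w66, w56, w46, w36, w26's own z axis and vertical below 0.1 rad and linear speed of each of w66, w56, w46, w36, w26 below 0.02 m/s and horizontal distance between w56 and seat56 below 0.012 m and z of w56 in the frame of seat56 between 0.001 and 0.007 m and horizontal distance between w46 and seat46 below 0.012 m and z of w46 in the frame of seat46 between 0.001 and 0.007 m and horizontal distance between w36 and seat36 below 0.012 m and z of w36 in the frame of seat36 between 0.001 and 0.007 m and horizontal distance between w26 and seat26 below 0.012 m and z of w26 in the frame of seat26 between 0.001 and 0.007 m); the robot touches nothing.
It fails at once if the 66 mm weight is dropped or toppled: faster than 0.6 m/s while the fingers do not touch it, or tilted by over 0.8 rad (angle between w66's own z axis and vertical above 0.8 rad or (linear speed of w66 above 0.6 m/s and contact force between the fingers and w66 below 0.02 N)).
It fails at once if the 56 mm weight is dropped or toppled: faster than 0.6 m/s while the fingers do not touch it, or tilted by over 0.8 rad (angle between w56's own z axis and vertical above 0.8 rad or (linear speed of w56 above 0.6 m/s and contact force between the fingers and w56 below 0.02 N)).
It fails at once if the 46 mm weight is dropped or toppled: faster than 0.6 m/s while the fingers do not touch it, or tilted by over 0.8 rad (angle between w46's own z axis and vertical above 0.8 rad or (linear speed of w46 above 0.6 m/s and contact force between the fingers and w46 below 0.02 N)).
It fails at once if the 36 mm weight is dropped or toppled: faster than 0.6 m/s while the fingers do not touch it, or tilted by over 0.8 rad (angle between w36's own z axis and vertical above 0.8 rad or (linear speed of w36 above 0.6 m/s and contact force between the fingers and w36 below 0.02 N)).
It fails at once if the 26 mm weight is dropped or toppled: faster than 0.6 m/s while the fingers do not touch it, or tilted by over 0.8 rad (angle between w26's own z axis and vertical above 0.8 rad or (linear speed of w26 above 0.6 m/s and contact force between the fingers and w26 below 0.02 N)).
It also fails if it takes over 109 s, if anything falls off the work surface, if the arm or the gripper's body presses on something with over 40 N, if the wrist force passes 120 N, or if a joint passes its speed limit or range.

## Working session

There is one attempt and no reset: what is moved stays moved. The work goes in short steps, Python scripts to look and compute and a tool call to move; the robot and the scene stay as the last step left them, time stands still between calls to the robot, and variables do not carry over. Pictures are saved under pics/ and viewed, at most 14 in all, crops included, and the job is handed in when it is done.

Besides the shell and the picture viewer there is one more tool, called after "Call:" as name(argument=value, ...), one argument or row to a line, values as JSON. carry_out: Moves the arm, as the interface text tells. Its arguments: {"type":"object","properties":{"increments":{"type":"array"},"force":{"type":"number"}},"required":["increments"]}

```bash
mkdir -p pics; ls; python3 - <<'E'
from bench import sense, viewer, r
import cv2
print(sense(), r.tcp_to_grasp)
for n in ("scene","top","wrist"):
    c=viewer.get_calibration(n); im=viewer.snapshot(n); cv2.imwrite(f"pics/{n}0.png",im[:,:,::-1]); print(n,c)
E
```

```text
pics
{'time': 0.0, 'joint_pos': array([ 5.84744878e+01,  7.51353384e+00,  8.53310712e+01,  3.92723045e-06,
        8.72604048e+01, -4.89336659e+00]), 'qd': array([ 0.01854465, -0.00093069,  0.01750564,  0.03439836, -0.03009262,
       -0.06072445]), 'joint_efforts': array([-6.86748208e-04, -5.69399464e+01, -5.00555670e+01, -4.62378903e-04,
        1.51408254e-02,  5.19156856e-06]), 'tool_pos': array([268.64890625, 535.87692945, 230.24365986]), 'tcp_rot': array([-1.79895373e+02, -8.96140125e-03,  1.53367846e+02]), 'ft_force': array([-0.15034515, -0.5023797 ,  0.2455834 ]), 'wrist_torque': array([0.03168282, 0.06248051, 0.00949112]), 'grip_force': 0.0, 'finger_gap': 85.52333085808873} 18.700000000000003
scene {'fx': 456.80432961017885, 'fy': 456.80432961017885, 'cx': 313.18988018962307, 'cy': 199.40246206751004, 'R': array([[ 0.74374467, -0.6683061 , -0.01451961],
       [-0.49113545, -0.53158235, -0.69007693],
       [ 0.45346426,  0.52037214, -0.72359036]]), 't': array([-440.90678117,  280.53161223,  804.41396546])}
top {'fx': 507.59814516044617, 'fy': 507.59814516044617, 'cx': 314.6546337120168, 'cy': 204.74212507830083, 'R': array([[ 0.01112718, -0.99993712, -0.00139201],
       [-0.98417586, -0.01070557, -0.17687076],
       [ 0.17684473,  0.00333805, -0.9842331 ]]), 't': array([ -43.20278297,  543.73065819, 1382.52126065])}
wrist {'fx': 343.78104929834615, 'fy': 343.78104929834615, 'cx': 325.5358578673899, 'cy': 200.40325922337334, 'R': array([[ 4.47664008e-01,  8.94201446e-01, -8.42591722e-04],
       [ 8.55548066e-01, -4.28038539e-01,  2.91239619e-01],
       [ 2.60066227e-01, -1.31098373e-01, -9.56649766e-01]]), 't': array([-598.92162641,  -37.65765407,  378.96197108])}
```

View pics/scene0.png

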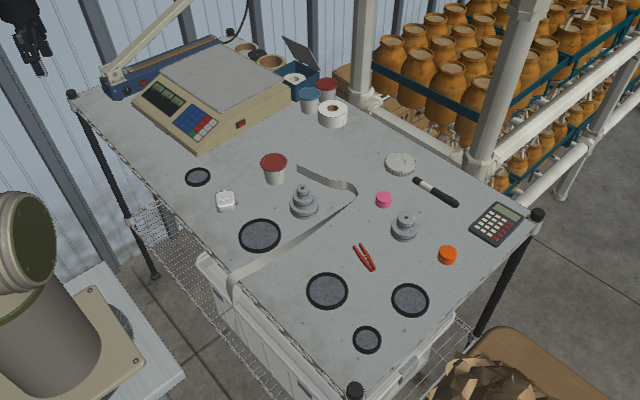

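View pics/top0.png

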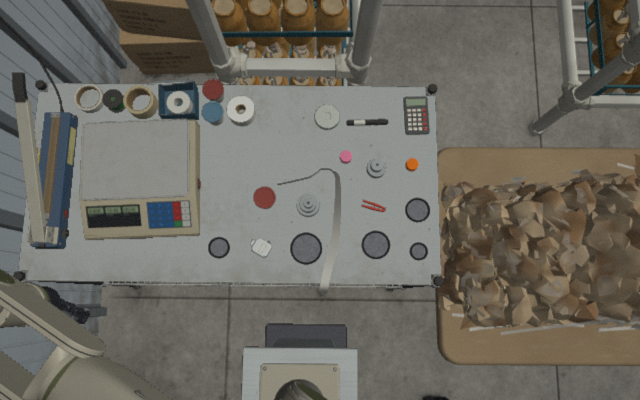

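Top view: three-high stack near (308,204), two-high near (376,168); dishes at (219,247), (306,248), (375,244), (417,209), (418,251). The pink (346,157) and orange (412,164) discs are look-alikes. The grey strap runs from (280,183) to (325,290).

```bash
cat > h.py <<'E'
import numpy as np, cv2
from bench import sense, viewer, r
def ray(c,uv,z):
    d=np.array([(uv[0]-c['cx'])/c['fx'],(uv[1]-c['cy'])/c['fy'],1.]); R=c['R']; o=-R.T@c['t']; d=R.T@d
    return o+d*(z-o[2])/d[2]
def circ(c,cnt,z):
    P=np.array([ray(c,p,z)[:2] for p in cnt.reshape(-1,2)])
    if len(P)<5: return None
    (x,y),rad=cv2.minEnclosingCircle(P.astype(np.float32)); return x,y,2*rad
E
python3 - <<'E'
from h import *
for n in ("scene","top"):
    im=cv2.imread(f"pics/{n}0.png"); c=viewer.get_calibration(n)
    m=(im.max(2)<60).astype(np.uint8)
    cs,_=cv2.findContours(m,cv2.RETR_EXTERNAL,cv2.CHAIN_APPROX_NONE)
    for k in cs:
        q=circ(c,k,10)
        if q and 45<q[2]<105 and 200<q[0]<900 and abs(q[1])<600:
            e=cv2.fitEllipse(k); w=ray(c,e[0],10)
            print(n,np.round(e[0],1),np.round(q,1),np.round(w[:2],1))
t=cv2.imread("pics/top0.png")[130:270,280:440]; s=cv2.imread("pics/scene0.png")[170:270,270:470]
cv2.imwrite("pics/crop.png",np.vstack([cv2.resize(t,(640,560))[:200+100], cv2.resize(s,(640,320)) [:300]]))
E
```

```text
scene [444.5 388.2] [ 453.5 -475.7   67.6] [ 449.  -482.8]
scene [490.9 379. ] [ 514.4 -533.4  101.5] [ 518.1 -525.1]
scene [366.4 339.6] [ 416.8 -337.4   53.2] [ 416.5 -337.8]
scene [409.6 300.1] [ 535.4 -336.4   74. ] [ 534.9 -337.6]
scene [326.5 290.8] [ 433.6 -215.1   84. ] [ 432.9 -216.7]
scene [481.3 236.5] [ 770.3 -342.1   69.7] [ 765.8 -340.5]
scene [259.1 235.5] [421.2 -17.6  94.5] [420.4 -18.9]
scene [444.5 197.6] [ 802.1 -217.2   73.3] [ 801.7 -218.3]
scene [197.  176.8] [419.6 230.7  66.2] [420.5 229.3]
top [279.9 324. ] [213.3  54.1  63.9] [213.3  55.7]
top [452.7 295.6] [ 295.3 -429.3   52.3] [ 296.3 -427.2]
top [409.  286.1] [ 322.2 -315.    59.1] [ 321.3 -305.2]
top [418.3 251. ] [ 420.9 -333.5   48.6] [ 420.3 -333.7]
top [218.5 247.4] [424.8 235.7  58.4] [424.6 235.9]
top [305.7 248.2] [425.2 -13.4  88.1] [424.9 -13. ]
top [375.5 244.6] [ 437.7 -211.9   78.5] [ 437.3 -212. ]
top [417.2 209.7] [ 540.3 -333.2   69.3] [ 539.6 -333.6]
top [376.8 122.1] [ 802.3 -218.8   63.5] [ 803.6 -219.8]
top [113.3 100.2] [861.3 571.7  75.1] [863.9 572.3]
```

View pics/crop.png

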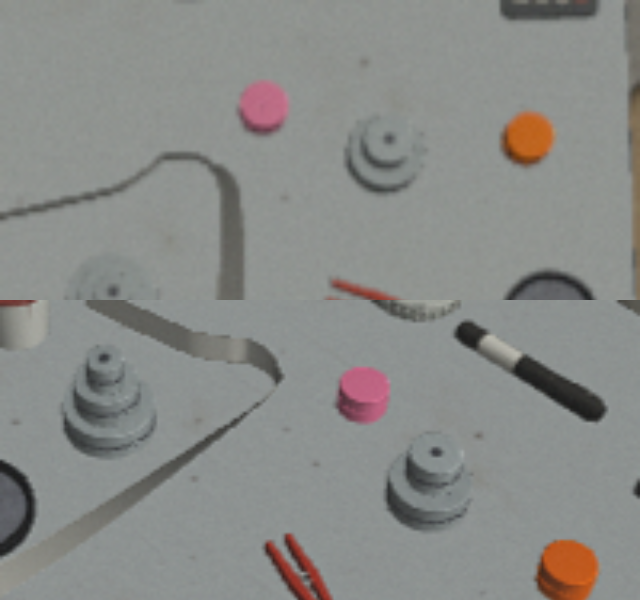

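Crop confirms: three-stack (top) with dots at scene (302,188)/top (308,202.5), two-stack dots at scene (406,217.5)/top (377,164.5). All are steel grey, and the pink and orange discs are separate. The strap is a thin upright curb beside the three-stack.

```bash
python3 - <<'E'
from h import *
from scipy.spatial.transform import Rotation as Ro
cs,ct=[viewer.get_calibration(n) for n in("scene","top")]
for a,b,z in(((302.2,187.8),(308,202.5),72),((406.3,217.5),(377,164.5),48)):
    print(ray(cs,a,z).round(1),ray(ct,b,z).round(1))
for u in ((308,174),(335,200),(338,180),(337,215)): print('strap',ray(ct,u,15).round())
s=sense(); c=viewer.get_calibration("wrist"); o=-c['R'].T@c['t']
Rt=Ro.from_euler('xyz',s['tcp_rot'],degrees=True).as_matrix()
print('cam in tool',Rt.T@(o-s['tool_pos']), 'axis',Rt.T@c['R'].T)
# planner: fractions from current (commanded) pose to xyz, yaw
E
```

```text
[543.6 -20.8  72. ] [546.1 -18.8  72. ]
[ 661.2 -216.8   48. ] [ 663.1 -214.2   48. ]
strap [641. -17.  15.]
strap [565. -96.  15.]
strap [ 624. -104.   15.]
strap [ 521. -102.   15.]
cam in tool [  74.68452294   -0.55596435 -142.63154586] axis [[ 6.55224138e-04 -9.56602293e-01 -2.91395990e-01]
 [ 9.99999456e-01  3.90165536e-04  9.67722771e-04]
 [-8.12033149e-04 -2.91396465e-01  9.56602028e-01]]
```

Call:
carry_out(
  increments=[-0.1, -0.08, 0, 0, 0, 0.025, 1, -0.22, -0.17, 0, 0, 0, 0.05, 1, -0.34, -0.25, 0, 0, 0, 0.08, 1, -0.45, -0.34, 0, 0, 0, 0.105, 1, -0.57, -0.43, 0, 0, 0, 0.13, 1, -0.68, -0.51, 0, 0, 0, 0.155, 1, -0.745, -0.56, 0, 0, 0, 0.176, 1, -0.745, -0.56, 0, 0, 0, 0.176, 1, -0.745, -0.56, 0, 0, 0, 0.176, 1, -0.745, -0.56, 0, 0, 0, 0.176, 1],
)

```text
time: 1.4
tool_pos: [434.4, 203.5, 231.2]
tcp_rot: [-180.0, -0.0, 90.1]
ft_force: [-0.7, 0.8, 0.9]
finger_gap: 85.0
grip_force: 0.0
```

Call:
carry_out(
  increments=[-0.1, 0.05, 0.01, 0, 0, 0, 1, -0.22, 0.11, 0.03, 0, 0, 0, 1, -0.34, 0.17, 0.05, 0, 0, 0, 1, -0.45, 0.22, 0.07, 0, 0, 0, 1, -0.53, 0.26, 0.078, 0, 0, 0, 1, -0.558, 0.277, 0.078, 0, 0, 0, 1, -0.558, 0.277, 0.078, 0, 0, 0, 1, -0.558, 0.277, 0.078, 0, 0, 0, 1, -0.558, 0.277, 0.078, 0, 0, 0, 0.3, -0.558, 0.277, 0.078, 0, 0, 0, 0.3],
)

```text
time: 2.65
tool_pos: [545.6, -19.9, 200.3]
tcp_rot: [180.0, -0.0, 90.1]
ft_force: [0.2, -0.5, -0.6]
finger_gap: 55.4
grip_force: 0.0
```

```bash
python3 - <<'E'
from h import *
print(sense()['tool_pos'],sense()['ft_force'])
im=viewer.snapshot("wrist"); cv2.imwrite("pics/w1.png",im[:,:,::-1])
E
```

```text
[545.62259344 -19.86578356 200.30803509] [ 0.1675872  -0.52421673 -0.59685265]
```

View pics/w1.png

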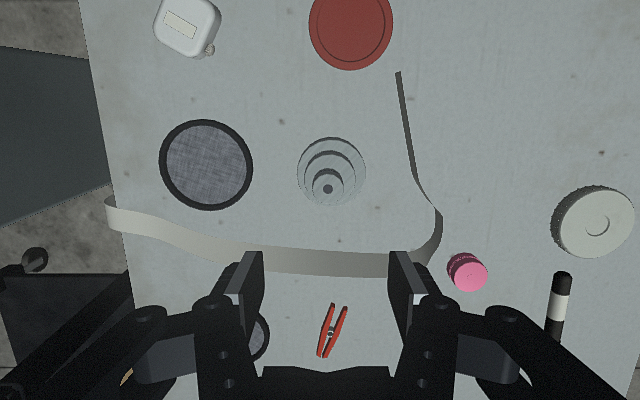

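Wrist view: three-stack with hub dot at (328,188); w46 edges x 305–355 with top y 151; w66 edges x 297–366 with top y 137. The seat66 dish is at (206,165).

```bash
python3 - <<'E'
from h import *
c=viewer.get_calibration("wrist")
print(ray(c,(328,188),72))
for uv,z in (((305,178),48),((355,178),48),((330,151),48),((297,170),24),((366,170),24),((331,137),24)): print(uv,ray(c,uv,z).round(1))
im=cv2.imread("pics/w1.png"); m=(im.max(2)<60).astype(np.uint8)
for k in cv2.findContours(m,0,1)[0]:
    q=circ(c,k,10)
    if q and 70<q[2]<110: print(q)
E
```

```text
[547.23746022 -17.82773232  72.        ]
(305, 178) [527.2 -15.1  48. ]
(355, 178) [571.1 -15.1  48. ]
(330, 151) [549.    8.7  48. ]
(297, 170) [518.3 -13.   24. ]
(366, 170) [583.4 -12.9  24. ]
(331, 137) [550.2  17.9  24. ]
(427.3692626953125, -12.146393775939941, 92.24156188964844)
```

Call:
carry_out(
  increments=[0.005, 0.004, 0.1, 0, 0, 0, 0.3, 0.005, 0.004, 0.2, 0, 0, 0, 0.2, 0.005, 0.004, 0.3, 0, 0, 0, 0.1, 0.005, 0.004, 0.345, 0, 0, 0, 0, 0.005, 0.004, 0.361, 0, 0, 0, 0, 0.005, 0.004, 0.361, 0, 0, 0, -0.2, 0.005, 0.004, 0.361, 0, 0, 0, -0.6, 0.005, 0.004, 0.361, 0, 0, 0, -0.6, 0.005, 0.004, 0.361, 0, 0, 0, -0.6, 0.005, 0.004, 0.361, 0, 0, 0, -0.6],
  force=40,
)

```text
time: 3.95
tool_pos: [548.8, -18.8, 57.6]
tcp_rot: [179.8, 0.0, 90.0]
ft_force: [-0.3, -0.2, 7.1]
finger_gap: 24.0
grip_force: 39.9
```

Call:
carry_out(
  increments=[0, 0, -0.02, 0, 0, 0, -0.6, 0, 0, -0.05, 0, 0, 0, -0.6, 0, 0, -0.1, 0, 0, 0, -0.6, 0, 0, -0.16, 0, 0, 0, -0.6, -0.06, -0.02, -0.21, 0, 0, 0, -0.6, -0.14, -0.06, -0.25, 0, 0, 0, -0.6, -0.24, -0.1, -0.25, 0, 0, 0, -0.6, -0.34, -0.14, -0.25, 0, 0, 0, -0.6, -0.42, -0.17, -0.25, 0, 0, 0, -0.6, -0.46, -0.19, -0.25, 0, 0, 0, -0.6],
)

```text
time: 5.2
tool_pos: [470.8, -204.1, 156.4]
tcp_rot: [180.0, 0.0, 89.9]
ft_force: [0.3, 0.5, -1.4]
finger_gap: 24.0
grip_force: 39.4
```

```bash
python3 - <<'E'
from h import *
print(sense()['tool_pos'],sense()['ft_force'])
im=viewer.snapshot("wrist"); cv2.imwrite("pics/w2.png",im[:,:,::-1])
E
```

```text
[ 470.84697331 -204.08082997  156.41237766] [ 0.32056242  0.54032468 -1.43837135]
```

View pics/w2.png

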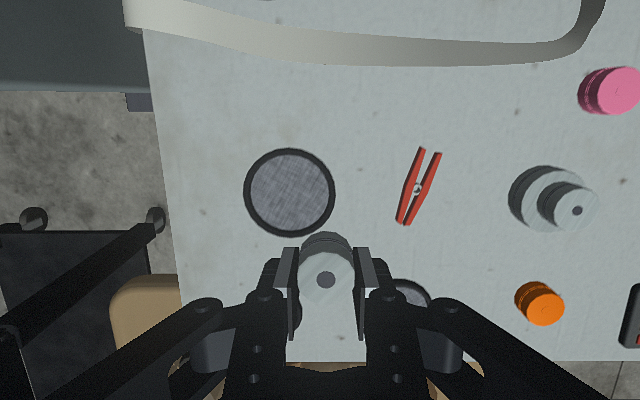

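Wrist view: w26 held upright with hub at (326,280); seat56 at (289,192); two-stack w36 hub at (577,210).

```bash
python3 - <<'E'
from h import *
c=viewer.get_calibration("wrist"); print(sense()['tool_pos'])
print('held',ray(c,(326,280),170.8),'w36',ray(c,(577,210),48))
im=cv2.imread("pics/w2.png"); m=(im.max(2)<60).astype(np.uint8)
for k in cv2.findContours(m,0,1)[0]:
    q=circ(c,k,10)
    if q and 40<q[2]<110: print(q)
E
```

```text
[ 470.26219325 -205.11880203  156.25723581]
held [ 470.05401293 -204.84441252  170.8       ] w36 [ 663.18908049 -215.36093524   48.        ]
(768.033203125, -336.41790771484375, 70.64083099365234)
(437.8736572265625, -213.33262634277344, 80.57807159423828)
```

Call:
carry_out(
  increments=[-0.07, -0.03, 0, 0, 0, 0, -0.6, -0.17, -0.06, 0, 0, 0, 0, -0.6, -0.26, -0.1, 0.03, 0, 0, 0, -0.6, -0.315, -0.12, 0.08, 0, 0, 0, -0.6, -0.3325, -0.1275, 0.14, 0, 0, 0, -0.6, -0.3325, -0.1275, 0.2, 0, 0, 0, -0.6, -0.3325, -0.1275, 0.22, 0, 0, 0, -0.6, -0.3325, -0.1275, 0.22, 0, 0, 0, -0.6, -0.3325, -0.1275, 0.22, 0, 0, 0, -0.6, -0.3325, -0.1275, 0.22, 0, 0, 0, -0.6],
)

```text
time: 6.5
tool_pos: [421.1, -336.1, 68.9]
tcp_rot: [179.9, 0.1, 90.0]
ft_force: [-0.6, -0.2, -1.1]
finger_gap: 23.9
grip_force: 39.4
```

```bash
python3 - <<'E'
from h import *
s=sense();print(s['tool_pos'],s['ft_force'],s['qd'].round(2))
c=viewer.get_calibration("wrist"); im=viewer.snapshot("wrist")[:,:,::-1]; cv2.imwrite("pics/w3.png",im)
E
```

```text
[ 421.14263141 -336.06818532   68.91300112] [-0.62350446 -0.21500867 -1.14506431] [-0.07  0.19  0.1  -0.03 -0.17 -0.08]
```

View pics/w3.png

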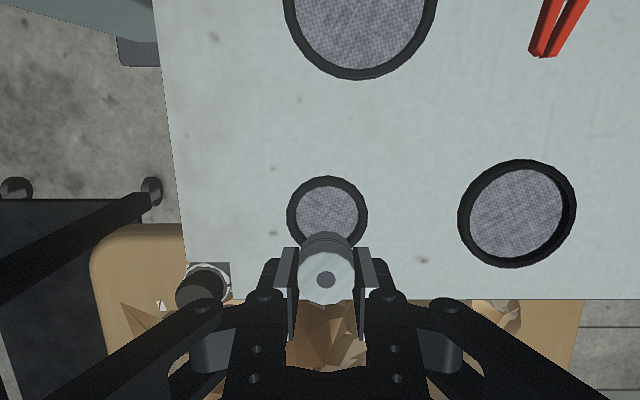

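Wrist view: seat26 edges x 287–367, top y 176, partly behind the held w26 (hub 326,280); seat46 at (517,213).

```bash
python3 - <<'E'
from h import *
c=viewer.get_calibration("wrist"); print(sense()['tool_pos'])
for u in((287,212),(367,212),(327,176)): print(ray(c,u,10))
im=cv2.imread("pics/w3.png"); m=(im.max(2)<60).astype(np.uint8)
for k in cv2.findContours(m,0,1)[0]:
    q=circ(c,k,10)
    if q and 40<q[2]<110: print(q)
E
```

```text
[ 420.99592972 -336.02726546   68.71835064]
[ 396.79670892 -330.79018513   10.        ]
[ 446.28580063 -330.75361003   10.        ]
[ 421.48806947 -307.97964028   10.        ]
(538.6344604492188, -333.3355712890625, 74.21475982666016)
(438.393798828125, -215.5123291015625, 80.1554183959961)
```

Call:
carry_out(
  increments=[0.005, 0, 0.05, 0, 0, 0, -0.6, 0.005, 0, 0.09, 0, 0, 0, -0.6, 0.005, 0, 0.12, 0, 0, 0, -0.6, 0.005, 0, 0.132, 0, 0, 0, -0.6, 0.005, 0, 0.138, 0, 0, 0, -0.6, 0.005, 0, 0.139, 0, 0, 0, -0.6, 0.005, 0, 0.139, 0, 0, 0, -0.6, 0.005, 0, 0.139, 0, 0, 0, -0.3, 0.005, 0, 0.139, 0, 0, 0, -0.1, 0.005, 0, 0.139, 0, 0, 0, -0.1],
)

```text
time: 7.8
tool_pos: [420.5, -333.8, 12.2]
tcp_rot: [180.0, 0.0, 90.0]
ft_force: [0.9, -0.7, -0.4]
finger_gap: 38.3
grip_force: 0.0
```

Call:
carry_out(
  increments=[0, 0, -0.07, 0, 0, 0, -0.1, 0, 0, -0.2, 0, 0, 0, -0.1, 0.03, 0.05, -0.32, 0, 0, 0, 0.1, 0.08, 0.16, -0.4, 0, 0, 0, 0.3, 0.14, 0.28, -0.445, 0, 0, 0, 0.3, 0.2, 0.41, -0.445, 0, 0, 0, 0.3, 0.26, 0.53, -0.445, 0, 0, 0, 0.3, 0.29, 0.595, -0.445, 0, 0, 0, 0.3, 0.296, 0.607, -0.445, 0, 0, 0, 0.3, 0.296, 0.607, -0.445, 0, 0, 0, 0.3],
)

```text
time: 9.05
tool_pos: [662.8, -215.3, 189.6]
tcp_rot: [-179.9, -0.0, 90.0]
ft_force: [-0.4, 0.1, -0.3]
finger_gap: 55.1
grip_force: 0.0
```

```bash
python3 - <<'E'
from h import *
s=sense();print(s['tool_pos'],s['ft_force'],s['qd'].round(2))
im=viewer.snapshot("wrist")[:,:,::-1]
t=viewer.snapshot("top")[:,:,::-1]
cv2.imwrite("pics/w4.png",np.hstack([im[80:380,180:480],cv2.resize(t[220:280,390:450],(300,300))]))
E
```

```text
[ 662.76915149 -215.3126835   189.58635899] [-0.39661713  0.14985353 -0.33456966] [-1.04 -1.14  1.08 -0.09 -0.04 -0.16]
```

View pics/w4.png

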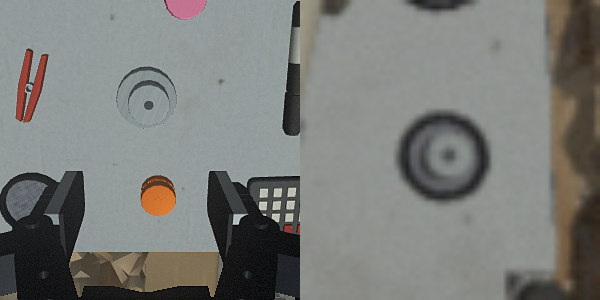

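w26 sits flat in seat26 (dot at top px (420,251.2)). w36 hub is at wrist (328,184.5); w56 edges x 296–356, top y 147.

```bash
python3 - <<'E'
from h import *
c=viewer.get_calibration("wrist"); print(sense()['tool_pos'])
print(ray(c,(328,184.5),48))
for u in((296,175),(356,175),(326,147)): print(ray(c,u,24))
ct=viewer.get_calibration("top"); print(ray(ct,(420,251.2),28),ray(ct,(418.3,251),10))
E
```

```text
[ 662.29715522 -216.00684472  190.03577256]
[ 663.88625553 -214.36529423   48.        ]
[ 634.64430404 -211.49038344   24.        ]
[ 689.72209434 -211.48517248   24.        ]
[ 662.17880316 -185.8331091    24.        ]
[ 418.30217265 -334.93353509   28.        ] [ 420.42080749 -333.79762389   10.        ]
```

Call:
carry_out(
  increments=[0.003, 0.003, 0.1, 0, 0, 0, 0.3, 0.003, 0.003, 0.22, 0, 0, 0, 0.3, 0.003, 0.003, 0.32, 0, 0, 0, 0.3, 0.003, 0.003, 0.375, 0, 0, 0, 0.3, 0.003, 0.003, 0.396, 0, 0, 0, 0.3, 0.003, 0.003, 0.396, 0, 0, 0, 0.1, 0.003, 0.003, 0.396, 0, 0, 0, -0.3, 0.003, 0.003, 0.396, 0, 0, 0, -0.3, 0.003, 0.003, 0.396, 0, 0, 0, -0.3, 0.003, 0.003, 0.396, 0, 0, 0, -0.3],
  force=40,
)

```text
time: 10.4
tool_pos: [665.9, -214.7, 34.2]
tcp_rot: [179.8, 0.1, 90.0]
ft_force: [-0.1, -0.8, 7.0]
finger_gap: 34.0
grip_force: 40.6
```

Call:
carry_out(
  increments=[0, 0, -0.02, 0, 0, 0, -0.3, 0, 0, -0.06, 0, 0, 0, -0.3, 0, 0, -0.14, 0, 0, 0, -0.3, 0.04, -0.02, -0.22, 0, 0, 0, -0.3, 0.13, -0.07, -0.28, 0, 0, 0, -0.3, 0.25, -0.14, -0.3, 0, 0, 0, -0.3, 0.38, -0.21, -0.3, 0, 0, 0, -0.3, 0.51, -0.28, -0.3, 0, 0, 0, -0.3, 0.63, -0.34, -0.3, 0, 0, 0, -0.3, 0.75, -0.4, -0.3, 0, 0, 0, -0.3],
)

```text
time: 11.65
tool_pos: [503.6, 87.5, 153.0]
tcp_rot: [179.9, -0.0, 90.0]
ft_force: [1.4, 1.1, -2.0]
finger_gap: 34.1
grip_force: 40.3
```

Call:
carry_out(
  increments=[0.12, -0.06, 0, 0, 0, 0, -0.3, 0.23, -0.12, 0, 0, 0, 0, -0.3, 0.32, -0.17, 0.03, 0, 0, 0, -0.3, 0.36, -0.19, 0.08, 0, 0, 0, -0.3, 0.372, -0.2, 0.13, 0, 0, 0, -0.3, 0.372, -0.2, 0.18, 0, 0, 0, -0.3, 0.372, -0.2, 0.2, 0, 0, 0, -0.3, 0.372, -0.2, 0.2, 0, 0, 0, -0.3, 0.372, -0.2, 0.2, 0, 0, 0, -0.3, 0.372, -0.2, 0.2, 0, 0, 0, -0.3],
)

```text
time: 12.9
tool_pos: [425.0, 234.9, 72.7]
tcp_rot: [179.9, -0.0, 90.0]
ft_force: [0.2, 0.1, -1.8]
finger_gap: 33.6
grip_force: 40.3
```

```bash
cat >> h.py <<'E'
def look(name,view="wrist"):
    print(sense()['tool_pos'].round(1)); c=viewer.get_calibration(view); im=viewer.snapshot(view)[:,:,::-1].copy(); cv2.imwrite(f"pics/{name}.png",im)
    m=(im.max(2)<60).astype(np.uint8)
    for k in cv2.findContours(m,0,1)[0]:
        q=circ(c,k,10)
        if q and 40<q[2]<110: print(np.round(q,1),k.reshape(-1,2).min(0),k.reshape(-1,2).max(0))
    return c,im
E
python3 -c "
from h import *
look('w5')"
```

```text
[425.  234.9  72.7]
[455.3 178.   73.2] [364 248] [379 341]
[244.7 198.7 104.1] [  0 204] [113 306]
[425.9 238.7  61.5] [280 165] [375 244]
[458.4 325.5  64.5] [386   0] [386 124]
```

View pics/w5.png

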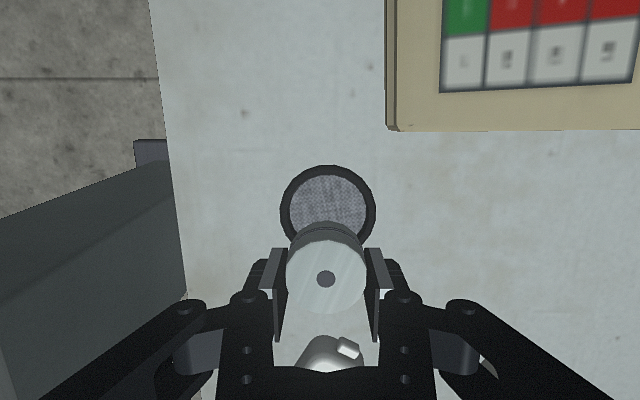

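Wrist view: w36 held, hub (326,279), seat36 centred under it at about (327,210). Lower.

Call:
carry_out(
  increments=[0.005, 0.001, 0.05, 0, 0, 0, -0.3, 0.005, 0.001, 0.09, 0, 0, 0, -0.3, 0.005, 0.001, 0.12, 0, 0, 0, -0.3, 0.005, 0.001, 0.136, 0, 0, 0, -0.3, 0.005, 0.001, 0.144, 0, 0, 0, -0.3, 0.005, 0.001, 0.147, 0, 0, 0, -0.3, 0.005, 0.001, 0.147, 0, 0, 0, -0.3, 0.005, 0.001, 0.147, 0, 0, 0, -0.1, 0.005, 0.001, 0.147, 0, 0, 0, 0.15, 0.005, 0.001, 0.147, 0, 0, 0, 0.15],
)

```text
time: 14.2
tool_pos: [425.0, 236.9, 13.1]
tcp_rot: [180.0, -0.0, 90.0]
ft_force: [0.5, 0.9, 0.3]
finger_gap: 48.7
grip_force: 0.0
```

Call:
carry_out(
  increments=[0, 0, -0.07, 0, 0, 0, 0.15, 0, 0, -0.18, 0, 0, 0, 0.15, -0.04, 0.02, -0.29, 0, 0, 0, 0.3, -0.12, 0.06, -0.37, 0, 0, 0, 0.5, -0.25, 0.12, -0.41, 0, 0, 0, 0.5, -0.38, 0.19, -0.41, 0, 0, 0, 0.5, -0.51, 0.25, -0.41, 0, 0, 0, 0.5, -0.6, 0.297, -0.41, 0, 0, 0, 0.5, -0.628, 0.31, -0.41, 0, 0, 0, 0.5, -0.628, 0.31, -0.41, 0, 0, 0, 0.5],
)

```text
time: 15.45
tool_pos: [548.6, -14.6, 176.6]
tcp_rot: [-180.0, -0.0, 89.9]
ft_force: [-0.1, 0.9, -0.1]
finger_gap: 64.2
grip_force: 0.0
```

```bash
python3 - <<'E'
from h import *
c,im=look('w6'); t=viewer.snapshot("top")[:,:,::-1]
cv2.imwrite("pics/w6c.png",np.hstack([im[80:380,180:480],cv2.resize(t[217:277,190:250],(300,300))]))
E
```

```text
[548.6 -14.6 176.6]
[ 546.8 -185.7   41.7] [318 320] [332 351]
[809.8 -64.8  73.6] [562 196] [624 261]
[427.5 -11.7  92.7] [144 127] [245 223]
```

View pics/w6c.png

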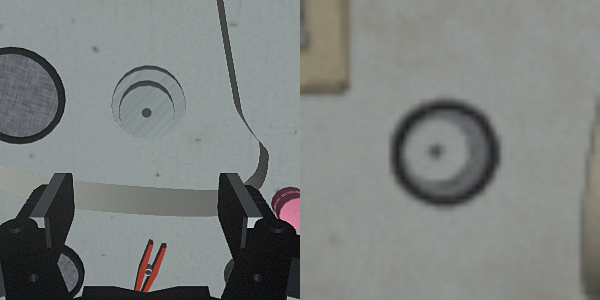

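w36 sits flat in seat36 (dot at top px (217,247.4)). w46 hub is at wrist (326.5,192.5); w66 edges x 292–366, top y 146.

```bash
python3 - <<'E'
from h import *
c=viewer.get_calibration("wrist"); print(sense()['tool_pos'])
print(ray(c,(326.5,192.5),48))
for u in((292,183),(366,183),(329,146)): print(ray(c,u,24))
ct=viewer.get_calibration("top"); print(ray(ct,(217,247.4),28),ray(ct,(218.5,247.4),10))
E
```

```text
[548.27558391 -13.33655214 176.69502393]
[548.53995487 -14.95886323  48.        ]
[518.05932332 -12.98511129  24.        ]
[583.50313499 -12.86798727  24.        ]
[550.6397593   19.70334236  24.        ]
[422.71554833 236.68602828  28.        ] [424.4204839  235.91534041  10.        ]
```

Call:
carry_out(
  increments=[-0.003, 0, 0.1, 0, 0, 0, 0.5, -0.003, 0, 0.2, 0, 0, 0, 0.5, -0.003, 0, 0.3, 0, 0, 0, 0.5, -0.003, 0, 0.35, 0, 0, 0, 0.5, -0.003, 0, 0.367, 0, 0, 0, 0.5, -0.003, 0, 0.367, 0, 0, 0, 0.4, -0.003, 0, 0.367, 0, 0, 0, -0.1, -0.003, 0, 0.367, 0, 0, 0, -0.1, -0.003, 0, 0.367, 0, 0, 0, -0.1, -0.003, 0, 0.367, 0, 0, 0, -0.1],
  force=50,
)

```text
time: 16.8
tool_pos: [549.9, -15.4, 32.0]
tcp_rot: [179.9, -0.0, 90.0]
ft_force: [-2.4, 1.6, 6.6]
finger_gap: 43.5
grip_force: 51.5
```

Call:
carry_out(
  increments=[0, 0, -0.02, 0, 0, 0, -0.1, 0, 0, -0.07, 0, 0, 0, -0.1, 0, 0, -0.14, 0, 0, 0, -0.1, -0.05, 0, -0.22, 0, 0, 0, -0.1, -0.14, 0, -0.26, 0, 0, 0, -0.1, -0.27, 0, -0.26, 0, 0, 0, -0.1, -0.4, -0.01, -0.26, 0, 0, 0, -0.1, -0.53, -0.02, -0.26, 0, 0, 0, -0.1, -0.64, -0.02, -0.26, 0, 0, 0, -0.1, -0.74, -0.025, -0.26, 0, 0, 0, -0.1],
)

```text
time: 18.05
tool_pos: [538.4, -313.5, 134.6]
tcp_rot: [180.0, 0.0, 90.0]
ft_force: [0.4, 0.1, -3.2]
finger_gap: 43.7
grip_force: 51.6
```

Call:
carry_out(
  increments=[-0.04, 0, 0, 0, 0, 0, -0.1, -0.057, 0, 0.02, 0, 0, 0, -0.1, -0.057, 0, 0.07, 0, 0, 0, -0.1, -0.057, 0, 0.12, 0, 0, 0, -0.1, -0.057, 0, 0.15, 0, 0, 0, -0.1, -0.057, 0, 0.16, 0, 0, 0, -0.1, -0.057, 0, 0.16, 0, 0, 0, -0.1, -0.057, 0, 0.16, 0, 0, 0, -0.1, -0.057, 0, 0.16, 0, 0, 0, -0.1, -0.057, 0, 0.16, 0, 0, 0, -0.1],
)

```text
time: 19.3
tool_pos: [539.0, -334.7, 70.6]
tcp_rot: [180.0, 0.0, 90.0]
ft_force: [0.0, 0.4, -2.8]
finger_gap: 44.1
grip_force: 51.6
```

```bash
python3 -c "
from h import *
look('w7')"
```

```text
[ 539.  -334.7   70.6]
[ 718.  -414.5   78. ] [527 326] [639 330]
[ 423.7 -333.6   54.5] [ 99 177] [185 255]
[ 541.5 -333.1   71.4] [274 161] [386 250]
[ 440.1 -214.5   83. ] [59  0] [217  82]
```

Call:
carry_out(
  increments=[0.003, 0.003, 0.05, 0, 0, 0, -0.1, 0.003, 0.003, 0.09, 0, 0, 0, -0.1, 0.003, 0.003, 0.12, 0, 0, 0, -0.1, 0.003, 0.003, 0.136, 0, 0, 0, -0.1, 0.003, 0.003, 0.144, 0, 0, 0, -0.1, 0.003, 0.003, 0.147, 0, 0, 0, -0.1, 0.003, 0.003, 0.147, 0, 0, 0, -0.1, 0.003, 0.003, 0.147, 0, 0, 0, 0.1, 0.003, 0.003, 0.147, 0, 0, 0, 0.35, 0.003, 0.003, 0.147, 0, 0, 0, 0.35],
)

```text
time: 20.6
tool_pos: [540.2, -333.5, 11.6]
tcp_rot: [180.0, 0.0, 90.0]
ft_force: [-0.3, 0.6, 0.5]
finger_gap: 57.6
grip_force: 0.0
```

Call:
carry_out(
  increments=[0, 0, -0.07, 0, 0, 0, 0.35, 0, 0, -0.18, 0, 0, 0, 0.4, 0.03, 0.03, -0.29, 0, 0, 0, 0.6, 0.09, 0.09, -0.37, 0, 0, 0, 0.9, 0.18, 0.18, -0.4, 0, 0, 0, 0.9, 0.26, 0.265, -0.4, 0, 0, 0, 0.9, 0.299, 0.305, -0.4, 0, 0, 0, 0.9, 0.299, 0.305, -0.4, 0, 0, 0, 0.9, 0.299, 0.305, -0.4, 0, 0, 0, 0.9, 0.299, 0.305, -0.4, 0, 0, 0, 0.9],
)

```text
time: 21.85
tool_pos: [661.1, -214.9, 171.1]
tcp_rot: [-180.0, 0.0, 89.9]
ft_force: [-0.0, -0.3, 0.4]
finger_gap: 81.2
grip_force: 0.0
```

```bash
python3 - <<'E'
from h import *
c,im=look('w8'); t=viewer.snapshot("top")[:,:,::-1]
cv2.imwrite("pics/w8c.png",np.hstack([im[80:380,180:480],cv2.resize(t[180:240,387:447],(300,300))]))
E
```

```text
[ 661.1 -214.9  171.1]
[ 425.8 -332.8   56.9] [ 65 271] [119 317]
[ 803.6 -218.4   72.5] [472 146] [498 221]
[ 441.5 -211.9   85.2] [ 36 133] [131 220]
```

View pics/w8c.png

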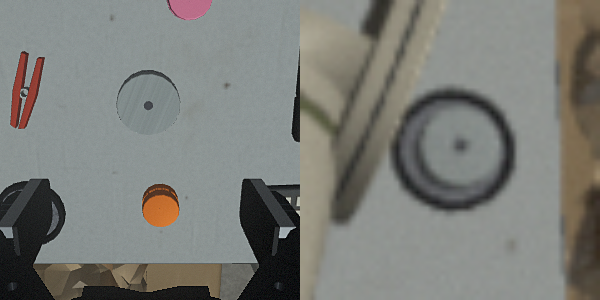

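w46 in seat46 (dot at top px (419.2,209)). w56 hub is at wrist (328,185).

```bash
python3 - <<'E'
from h import *
c=viewer.get_calibration("wrist"); print(sense()['tool_pos'])
print(ray(c,(328,185),24))
ct=viewer.get_calibration("top"); print(ray(ct,(419.2,209),28),ray(ct,(417.2,209.7),10))
E
```

```text
[ 661.35660356 -214.6705791   171.36432023]
[ 663.01491788 -214.8332823    24.        ]
[ 538.74199024 -335.72935991   28.        ] [ 539.74550724 -333.5996344    10.        ]
```

Call:
carry_out(
  increments=[0, 0.004, 0.12, 0, 0, 0, 0.9, 0, 0.004, 0.24, 0, 0, 0, 0.9, 0, 0.004, 0.34, 0, 0, 0, 0.9, 0, 0.004, 0.395, 0, 0, 0, 0.9, 0, 0.004, 0.417, 0, 0, 0, 0.9, 0, 0.004, 0.419, 0, 0, 0, 0.6, 0, 0.004, 0.419, 0, 0, 0, 0.1, 0, 0.004, 0.419, 0, 0, 0, 0.1, 0, 0.004, 0.419, 0, 0, 0, 0.1, 0, 0.004, 0.419, 0, 0, 0, 0.1],
  force=60,
)

```text
time: 23.2
tool_pos: [665.3, -214.4, 6.5]
tcp_rot: [179.8, 0.1, 90.0]
ft_force: [-1.2, -0.9, 6.8]
finger_gap: 53.8
grip_force: 64.4
```

Call:
carry_out(
  increments=[0, 0, -0.02, 0, 0, 0, 0.1, 0, 0, -0.06, 0, 0, 0, 0.1, 0, 0, -0.12, 0, 0, 0, 0.1, 0, -0.04, -0.18, 0, 0, 0, 0.1, 0, -0.13, -0.2, 0, 0, 0, 0.1, 0, -0.24, -0.2, 0, 0, 0, 0.1, 0, -0.36, -0.2, 0, 0, 0, 0.1, 0.003, -0.47, -0.2, 0, 0, 0, 0.1, 0.003, -0.54, -0.2, 0, 0, 0, 0.1, 0.003, -0.563, -0.2, 0, 0, 0, 0.1],
)

```text
time: 24.45
tool_pos: [437.8, -212.8, 85.2]
tcp_rot: [179.9, 0.1, 90.0]
ft_force: [1.9, -0.5, -4.4]
finger_gap: 53.4
grip_force: 64.6
```

Call:
carry_out(
  increments=[0, 0, 0, 0, 0, 0, 0.1, 0, 0, 0.02, 0, 0, 0, 0.1, 0, 0, 0.04, 0, 0, 0, 0.1, 0, 0, 0.05, 0, 0, 0, 0.1, 0, 0, 0.05, 0, 0, 0, 0.1, 0, 0, 0.05, 0, 0, 0, 0.1, 0, 0, 0.05, 0, 0, 0, 0.1, 0, 0, 0.05, 0, 0, 0, 0.1, 0, 0, 0.05, 0, 0, 0, 0.1, 0, 0, 0.05, 0, 0, 0, 0.1],
)

```text
time: 25.7
tool_pos: [438.4, -212.5, 63.8]
tcp_rot: [180.0, 0.0, 90.0]
ft_force: [-0.1, 0.2, -4.4]
finger_gap: 53.8
grip_force: 64.6
```

```bash
python3 -c "
from h import *
look('w9')"
```

```text
[ 438.4 -212.5   63.8]
[ 438.7 -211.2   81. ] [261 155] [392 248]
[ 540.8 -202.8   67.7] [474 153] [522 258]
```

Call:
carry_out(
  increments=[0, 0, 0.05, 0, 0, 0, 0.1, 0, 0, 0.09, 0, 0, 0, 0.1, 0, 0, 0.11, 0, 0, 0, 0.1, 0, 0, 0.124, 0, 0, 0, 0.1, 0, 0, 0.131, 0, 0, 0, 0.1, 0, 0, 0.134, 0, 0, 0, 0.1, 0, 0, 0.134, 0, 0, 0, 0.1, 0, 0, 0.134, 0, 0, 0, 0.4, 0, 0, 0.134, 0, 0, 0, 0.6, 0, 0, 0.134, 0, 0, 0, 0.6],
)

```text
time: 27.0
tool_pos: [438.8, -212.7, 10.5]
tcp_rot: [180.0, 0.0, 90.0]
ft_force: [0.4, -0.1, 0.1]
finger_gap: 68.3
grip_force: 0.0
```

Call:
carry_out(
  increments=[0, 0, -0.07, 0, 0, 0, 0.6, 0, 0, -0.18, 0, 0, 0, 0.7, 0.04, 0.02, -0.29, 0, 0, 0, 0.8, 0.12, 0.07, -0.37, 0, 0, 0, 1, 0.24, 0.14, -0.4, 0, 0, 0, 1, 0.36, 0.2, -0.4, 0, 0, 0, 1, 0.46, 0.26, -0.4, 0, 0, 0, 1, 0.496, 0.28, -0.4, 0, 0, 0, 1, 0.496, 0.28, -0.4, 0, 0, 0, 1, 0.496, 0.28, -0.4, 0, 0, 0, 1],
)

```text
time: 28.25
tool_pos: [549.8, -15.2, 169.9]
tcp_rot: [-180.0, 0.0, 90.0]
ft_force: [0.3, -0.0, 0.5]
finger_gap: 85.2
grip_force: 0.0
```

```bash
python3 - <<'E'
from h import *
c,im=look('w10'); t=viewer.snapshot("top")[:,:,::-1]
cv2.imwrite("pics/w10c.png",np.hstack([im[80:380,180:480],cv2.resize(t[215:275,345:405],(300,300))]))
E
```

```text
[549.8 -15.2 169.9]
[ 546.5 -184.9   40.8] [317 323] [331 354]
[810.7 -65.4  73.9] [565 197] [629 264]
[427.6 -12.   92.8] [139 127] [242 225]
```

View pics/w10c.png

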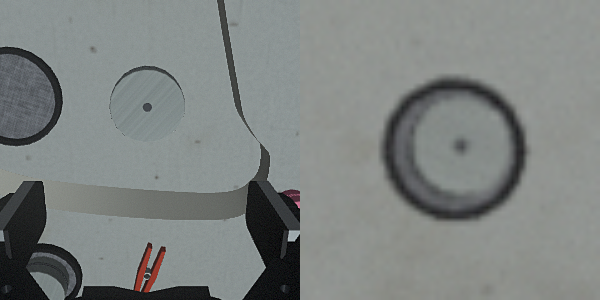

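w56 in seat56 (dot at top px (377.2,244.2)). w66 hub is at wrist (327.5,187), clear of the strap.

```bash
python3 - <<'E'
from h import *
c=viewer.get_calibration("wrist"); print(sense()['tool_pos'])
print(ray(c,(327.5,187),24))
ct=viewer.get_calibration("top"); print(ray(ct,(377.2,244.2),28),ray(ct,(375.5,244.6),10))
E
```

```text
[549.8817527  -15.34795841 170.07619831]
[551.08339114 -17.02324812  24.        ]
[ 436.71317647 -214.77990475   28.        ] [ 437.34943991 -212.09162308   10.        ]
```

Call:
carry_out(
  increments=[-0.002, 0.003, 0.12, 0, 0, 0, 1, -0.002, 0.003, 0.24, 0, 0, 0, 1, -0.002, 0.003, 0.34, 0, 0, 0, 1, -0.002, 0.003, 0.395, 0, 0, 0, 1, -0.002, 0.003, 0.417, 0, 0, 0, 1, -0.002, 0.003, 0.42, 0, 0, 0, 0.8, -0.002, 0.003, 0.42, 0, 0, 0, 0.35, -0.002, 0.003, 0.42, 0, 0, 0, 0.35, -0.002, 0.003, 0.42, 0, 0, 0, 0.35, -0.002, 0.003, 0.42, 0, 0, 0, 0.35],
  force=80,
)

```text
time: 29.6
tool_pos: [552.7, -15.3, 4.3]
tcp_rot: [179.9, 0.0, 90.0]
ft_force: [-3.6, -0.2, 5.5]
finger_gap: 62.8
grip_force: 88.6
```

Call:
carry_out(
  increments=[0, 0, -0.02, 0, 0, 0, 0.35, 0, 0, -0.06, 0, 0, 0, 0.35, 0, 0, -0.11, 0, 0, 0, 0.35, 0, -0.03, -0.15, 0, 0, 0, 0.35, 0, -0.1, -0.15, 0, 0, 0, 0.35, 0, -0.19, -0.15, 0, 0, 0, 0.35, 0.008, -0.27, -0.15, 0, 0, 0, 0.35, 0.008, -0.31, -0.15, 0, 0, 0, 0.35, 0.008, -0.31, -0.15, 0, 0, 0, 0.35, 0.008, -0.31, -0.15, 0, 0, 0, 0.35],
)

```text
time: 30.85
tool_pos: [428.9, -11.8, 63.3]
tcp_rot: [179.9, 0.0, 90.0]
ft_force: [0.4, -0.3, -7.0]
finger_gap: 62.5
grip_force: 90.0
```

```bash
python3 -c "
from h import *
look('w11'); print(sense()['tool_pos'],sense()['finger_gap'])"
```

```text
[428.9 -11.8  63.3]
[426.1 -11.5  90.9] [247 148] [395 249]
[287.4  78.8  64. ] [ 0 37] [119  72]
[428.85966621 -11.8233774   63.11752909] 62.79654798524955
```

Call:
carry_out(
  increments=[0, -0.005, 0.04, 0, 0, 0, 0.35, 0, -0.005, 0.08, 0, 0, 0, 0.35, 0, -0.005, 0.11, 0, 0, 0, 0.35, 0, -0.005, 0.127, 0, 0, 0, 0.35, 0, -0.005, 0.135, 0, 0, 0, 0.35, 0, -0.005, 0.138, 0, 0, 0, 0.35, 0, -0.005, 0.138, 0, 0, 0, 0.35, 0, -0.005, 0.138, 0, 0, 0, 0.6, 0, -0.005, 0.138, 0, 0, 0, 0.9, 0, -0.005, 0.138, 0, 0, 0, 0.9],
)

```text
time: 32.15
tool_pos: [426.2, -11.8, 7.4]
tcp_rot: [179.9, 0.0, 90.0]
ft_force: [0.1, 0.6, -0.0]
finger_gap: 81.1
grip_force: 0.0
```

Call:
carry_out(
  increments=[0, 0, -0.04, 0, 0, 0, 0.9, 0, 0, -0.1, 0, 0, 0, 0.9, 0, 0, -0.2, 0, 0, 0, 0.9, 0, 0, -0.3, 0, 0, 0, 0.9, 0.08, 0, -0.4, 0, 0, 0, 0.9, 0.18, 0, -0.45, 0, 0, 0, 0.9, 0.25, 0, -0.45, 0, 0, 0, 0.9, 0.25, 0, -0.45, 0, 0, 0, 0.9, 0.25, 0, -0.45, 0, 0, 0, 0.9, 0.25, 0, -0.45, 0, 0, 0, 0.9],
)

```text
time: 33.4
tool_pos: [425.4, 87.5, 186.9]
tcp_rot: [-180.0, 0.0, 90.0]
ft_force: [0.5, 0.6, 0.6]
finger_gap: 81.6
grip_force: 0.0
```

```bash
python3 - <<'E'
from h import *
s=viewer.snapshot("scene")[:,:,::-1]; t=viewer.snapshot("top")[:,:,::-1]
cv2.imwrite("pics/f.png",np.vstack([cv2.resize(s[150:370,160:460],(600,440))[:,:], np.zeros((1,600,3),np.uint8)]))
cv2.imwrite("pics/f2.png",cv2.resize(t[150:290,190:450],(780,420)))
E
```

```text
(no output)
```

View pics/f.png

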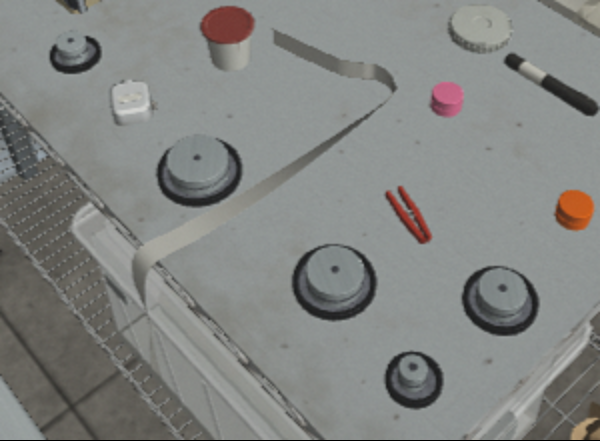

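View pics/f2.png

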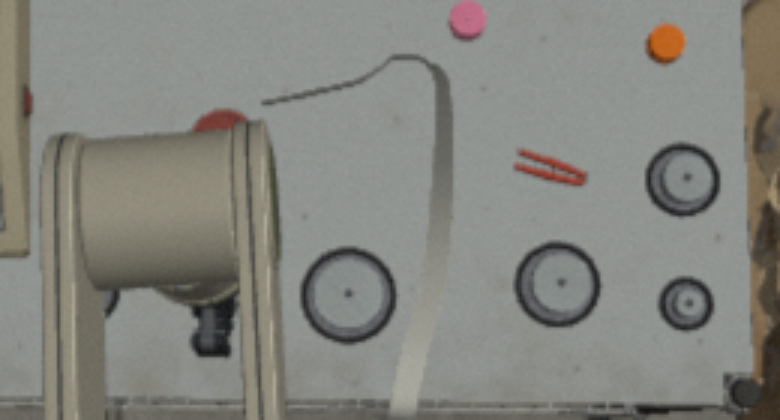

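All five weights lie flat in their own dishes: hubs at scene crop (197,157), (335,268), (503,287), (412,367), (70,34). The arm is clear.

```bash
python3 -c "
from bench import order
print(order.hand_in())"
```

```text
the job is handed in; nothing more can be done
None
```

All five weights are set flat, each in the dish of its own size. The job was handed in at about 33 s with the arm clear, though the hand-in returned no verdict.

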